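# Check-weigh a sprung balance on the calibration bench

### The job

Clear the S-shaped load cell off the balance pan and lay it flat in the blue tray, then set the brass check weight upright on the empty pan, centred inside the engraved ring, lowering it gently so that the pan never bottoms out. When the pan has settled, press the green button on the grey indicator to record the reading and let it come up again. Leave the small steel weight, the wrench, the dial gauge and the grease jar where they are.

Things in the scene. Friction and masses are not known exactly. Their poses are not given: they have to be found in the camera images.
- pan_top (a point): centre of the upper face of the balance's round, flat aluminium pan, diameter 140 mm, 6 mm thick, no rim; z up. An engraved dark ring of 66 mm diameter is concentric with it; the weight's 50 mm foot must stand inside it. The empty pan's face is 82 mm above the table. The cream balance under it (170 x 150 mm, 55 mm tall, fixed) turns and shifts from start to start
- pan (a joint): how far the pan has been pressed down, m: 0 empty (spring holds it at its upper stop), 0.02 at its lower stop (bottomed out; beyond 0.018 counts as bottomed). Spring 600 N/m after a 0.7 N preload, damped; the brass weight alone sinks it about 10 mm
- load_cell_center (a point): centre of the S-beam load cell, a loose dark steel block with two slots and a red dot on top, lying flat on the pan at the start: 48 mm along its x, 76 mm along its y, 30 mm thick along its z (up). About 0.3 to 0.65 kg. Grasp across its x (48 mm)
- tray_floor (a point): centre of the inner floor of the open blue tray (fixed), 5 mm above the table; inside 170 mm along its x, 150 mm along its y; outside 180 x 160 mm, walls 5 mm thick, rim 35 mm above the table
- brass_weight_center (a point): centre (half-way up) of the brass check weight, 64 mm tall, 0.7 kg, loose, upright, its foot 17 mm above the table: body 50 mm diameter and 36 mm tall, above it a neck 18 mm diameter and 8 mm tall, then a round knob 28 mm diameter and 20 mm tall (from 44 to 64 mm above the foot); z up
- weight_block: fixed wooden block, 190 mm along its x, 80 mm along its y, 25 mm tall, origin at the centre of its underside; two round wells 56 mm wide and 8 mm deep at x = -45 and +45 mm hold the brass and the steel weight, either way round
- record_top (a point): centre of the top of the round green push button (32 mm diameter) that stands up from the grey indicator box (120 x 140 mm, 50 mm tall, fixed); pressed straight down
- record (a joint): travel of the green button, m: 0 up, 0.006 fully down (5 N); it springs back. It counts as pressed beyond 0.004
- steel_weight_center (a point): bystander: centre of the small steel weight, 60 mm tall, body 42 mm diameter, knob 24 mm, in the other well of the block
- wrench_grip (a point): bystander: middle of the handle of a 190 mm wrench lying on the far side of the bench
- dial_gauge_center (a point): bystander: centre of a dial gauge lying face up, 68 mm diameter and 22 mm thick, with a 50 mm stem along its +y
- grease_jar_center (a point): bystander: centre of a yellow jar with a red lid, 60 mm diameter, 80 mm tall

How it is judged:
By the outcome, as a careful person would: the job done as asked, in the order asked, and still so for the second after the job is handed in, with the robot touching nothing.
It also fails if it takes over 72 s, if anything falls off the work surface, if the arm or the gripper's body presses on something with over 40 N, if the wrist force passes 120 N, or if a joint passes its speed limit or range.

### The arm

A 7-joint arm with a two-finger parallel gripper is mounted at the origin on the work surface. World frame = base frame: x ahead of the robot, y to its left, z up, the work surface at z = 0. Lengths are in m, angles in rad, forces in N, time in s.
With the tool pointing down it reaches from about 0.425 to 0.875 m from the base axis. Payload 8.4 kg.
Tool frame: the origin (TCP) lies midway between the tips of the shut fingers; the grasp point (between the pads) lies 19 mm behind it (r.grip_depth is the distance from the TCP to the grasp point, in m); z points along the fingers, y is the direction in which the jaws open and shut (so a half turn about z gives the same grasp; the last joint's range is limited). The gripper opens to 85 mm and grips with 20 to 120 N. Pads are 22 mm wide; open, the fingers measure 114 mm over their backs; the gripper's body (76 mm by 85 mm) begins 54 mm behind the grasp point. The pads swing forward as they close: fully open they stand 13 mm farther back than shut.
Start: joints at [-1.377, 0.333, 0.04, 1.465, -0.013, 1.343, -0.059], TCP at [0.188, 0.622, 0.197] pointing down, gripper open.
Joint ranges: [-2.58, 2.58], [-0.38, 2.09], [-1.3, 1.39], [0.25, 2.4], [-1.5, 4.64], [0.08, 2.09], [-2.65, 2.65]. Speed limits (rad/s): [2.22, 2.22, 2.79, 2.79, 3.14, 3.14, 3.14].

### API

Orientations are given as a unit quaternion [x, y, z, w].
In Python, from plant import r, eyes, workorder gives the robot as it stands.
- The arm moves only by the tool arm_command, never from a script. Its argument "plan" is a list of rows, each an object with "delta_pos": the shift along the tool's x, y, z in mm, a list of three; "turn": the turn about the tool's z in rad. A call has exactly 5 rows; each row shifts and turns the commanded pose from where the row before left it, along the tool's axes as they then stand; what a row does not reach is not made up. A row lasts 1/8 s, in which the tool goes at most 62.5 mm and 10.7 degrees, less where a joint would pass 70% of its speed; a pose out of reach is approached as far as the arm can. A call is refused whole if a number of a shift passes 62.5 or a number of a turn 0.188, either way. A call with a gripper value outside its range is refused whole. "grip" is the opening in per cent of the stroke, from 0 (shut) to 100 (fully open), set as the call begins (left out, the last holds). The fingers move at their own pace and stop on an object; "squeeze" is the grip in N (left out, the last holds). Time passes only in rows, so rows that do not move let the fingers close, or fill a call up. It gives the time, the measured TCP pose, the force and the opening at its end, in the units of the state.
- r.observe(): the state, without advancing time (a new reading comes with each control period).
- eyes.get_image(name): name is "scene" or "top" or "wrist"; returns (picture, depth): 400x640x3 uint8, blue, green, red; 400x640 float32, m along the optical axis (not along the pixel's ray), 0 where there is no reading.
- eyes.get_calibration(name): a dict with "fx", "fy", "cx", "cy" (pixels), "world_to_cam" (4x4, takes a point from world to camera coordinates); the wrist camera has in their place "tool_from_camera" (4x4, takes a point from camera to tool coordinates, whose origin is the TCP and whose axes are the flange's). Camera axes: x right, y up, looking along -z (the intrinsics and any distortion apply to the point x, -y, -z); pixel columns grow to the right and rows downward; lengths in m; the calibration is good to about 2 mm. A picture is of the moment at which its call begins: read the wrist's pose just before it. get_calibration takes no time and is no camera call.
- workorder.sign_off(): hands the job in, once; it reports no verdict.
The state is a dict: "clock": time; "joint_pos": joint angles; "joint_vel": joint speeds; "joint_efforts": joint torques, N m; "eef_pos": TCP position; "tcp_rot": TCP orientation; "contact_force": force on the tool from outside, world axes, zero at the start; "moment": the same for the moment, N m; "width": finger opening in m.
Only numpy, scipy, OpenCV 4.12 (cv2) and the standard library are available. Lean on these libraries where they do the work, as an engineer would, in place of code of your own. Each camera call takes 0.05 s, during which the arm holds its last target. There are 200 camera calls.

## Working session

There is one attempt and no reset: what is moved stays moved. The work goes in short steps, Python scripts to look and compute and a tool call to move; the robot and the scene stay as the last step left them, time stands still between calls to the robot, and variables do not carry over. Pictures are saved under pics/ and viewed, about 8 in all and at most 12, crops included, and the job is handed in when it is done.

Besides the shell and the picture viewer there is one more tool, called after "Call:" by a JSON object that holds its "op" and its "data", one argument or row to a line. arm_command: Moves the arm, as the interface text tells. Its arguments: {"type":"object","properties":{"plan":{"type":"array","items":{"type":"object","properties":{"delta_pos":{"type":"array","items":{"type":"number"}},"turn":{"type":"number"}}}},"grip":{"type":"number"},"squeeze":{"type":"number"}},"required":["plan"]}

```bash
ls; mkdir -p pics
python3 - <<'E'
from plant import r, eyes, workorder
import cv2,numpy as np
s=r.observe(); print({k:np.round(v,3) for k,v in s.items()}, r.grip_depth)
for n in("top","scene"):
    im,d=eyes.get_image(n); cv2.imwrite(f"pics/{n}0.png",im); np.save(f"pics/{n}0.npy",d)
    c=eyes.get_calibration(n); print(n,{k:np.round(v,4).tolist() for k,v in c.items()})
print(eyes.get_calibration("wrist"))
E
```

```text
pics
{'clock': np.float64(0.0), 'joint_pos': array([-1.377,  0.334,  0.04 ,  1.466, -0.013,  1.343, -0.058]), 'joint_vel': array([-0.001,  0.003, -0.   , -0.001, -0.001, -0.002,  0.001]), 'joint_efforts': array([ 0.0000e+00, -6.5856e+01,  1.3650e+00, -4.0555e+01,  1.7000e-02,
        1.3000e-02, -0.0000e+00]), 'eef_pos': array([0.188, 0.622, 0.196]), 'tcp_rot': array([ 0.146,  0.989, -0.001, -0.   ]), 'contact_force': array([ 0.324, -0.361,  0.304]), 'moment': array([-0.026, -0.068, -0.035]), 'width': np.float64(0.085)} 0.0187
top {'fx': 468.2876, 'fy': 468.2876, 'cx': 320.9904, 'cy': 201.1189, 'world_to_cam': [[0.0161, -0.9998, -0.0135, 0.0143], [0.9957, 0.0148, 0.0914, -0.6417], [-0.0911, -0.0149, 0.9957, -1.4528], [0.0, 0.0, 0.0, 1.0]]}
scene {'fx': 427.0859, 'fy': 427.0859, 'cx': 319.8749, 'cy': 199.794, 'world_to_cam': [[-0.3915, 0.92, 0.017, 0.2377], [-0.676, -0.3001, 0.6731, 0.3741], [0.6243, 0.252, 0.7394, -1.4365], [0.0, 0.0, 0.0, 1.0]]}
{'fx': 335.6395942911922, 'fy': 335.6395942911922, 'cx': 317.9231095053587, 'cy': 203.81813756079669, 'tool_from_camera': array([[-1.21299432e-03,  9.56890753e-01,  2.90445545e-01,
         7.35737427e-02],
       [ 9.99998965e-01,  9.36061764e-04,  1.09240517e-03,
        -6.11730021e-04],
       [ 7.73437434e-04,  2.90446570e-01, -9.56890899e-01,
        -1.76968151e-01],
       [ 0.00000000e+00,  0.00000000e+00,  0.00000000e+00,
         1.00000000e+00]])}
```

View pics/top0.png

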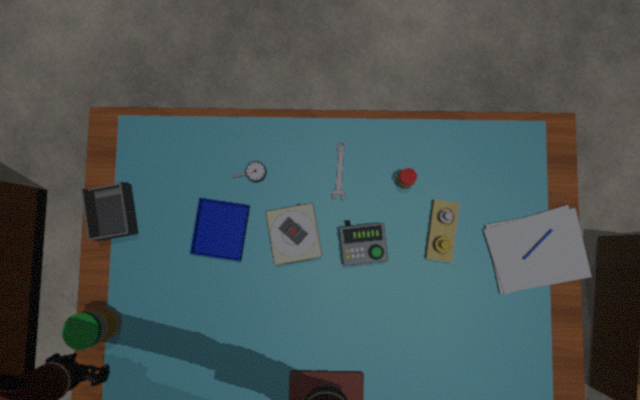

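View pics/scene0.png

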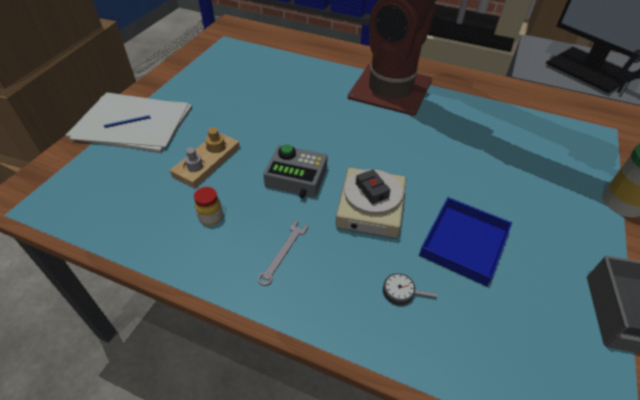

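Top view: tray centre (220,230), load cell on the pan (293,231), green button (376,252), brass (443,244) nearer the robot, steel (446,215). The scene view agrees with this. Next I'll measure these.

```bash
cat > h.py <<'E'
from plant import r, eyes, workorder
import cv2, numpy as np
from scipy.spatial.transform import Rotation as R
def cam(name, s=None):
    """intrinsics, camera-to-world 4x4"""
    c=eyes.get_calibration(name)
    if name=="wrist":
        s=s or r.observe(); T=np.eye(4); T[:3,:3]=R.from_quat(s["tcp_rot"]).as_matrix(); T[:3,3]=s["eef_pos"]
        return c,T@c["tool_from_camera"]
    return c,np.linalg.inv(c["world_to_cam"])
def cast(uv,z,c,T):
    """pixels -> world points on plane of height z"""
    uv=np.atleast_2d(np.asarray(uv,float))
    d=np.c_[(uv[:,0]-c["cx"])/c["fx"],-(uv[:,1]-c["cy"])/c["fy"],-np.ones(len(uv))]@T[:3,:3].T
    o=T[:3,3]; return o+d*((z-o[2])/d[:,2])[:,None]
def cloud(dep,c,T):
    v,u=np.indices(dep.shape)
    P=np.stack([(u-c["cx"])/c["fx"]*dep,-(v-c["cy"])/c["fy"]*dep,-dep],-1)
    return P@T[:3,:3].T+T[:3,3]
def biggest(m,near=None):
    cs=[k for k in cv2.findContours(m.astype(np.uint8),cv2.RETR_EXTERNAL,cv2.CHAIN_APPROX_NONE)[0] if len(k)>4]
    if near is not None: cs=[k for k in cs if np.hypot(*(k[:,0].mean(0)-near))<40]
    k=max(cs,key=cv2.contourArea); return k[:,0].astype(float)
def rect(P):
    (c,wh,a)=cv2.minAreaRect((P[:,:2]*1000).astype(np.float32)); return np.round(c,1),np.round(wh,1),round(a,1)
def look(name,tag):
    s=r.observe(); im,d=eyes.get_image(name); cv2.imwrite(f"pics/{tag}.png",im); np.save(f"pics/{tag}.npy",d)
    return im,d,*cam(name,s)
def move(target,yaw=0,s=None):
    """tool-frame mm shift from current measured TCP to target"""
    s=s or r.observe(); return np.round(R.from_quat(s["tcp_rot"]).inv().apply(np.asarray(target)-s["eef_pos"])*1000,1)
E
python3 - <<'E'
from h import *
im=cv2.imread("pics/top0.png"); d=np.load("pics/top0.npy"); c,T=cam("top")
H=cv2.cvtColor(im,cv2.COLOR_BGR2HSV); h,s,v=cv2.split(H); P=cloud(d,c,T)
def m(name,mask,z,near):
    k=biggest(mask,near); w=cast(k,z,c,T); print(name,"px",k.mean(0).round(1),rect(w), "depthz",np.median(P[int(k[:,1].mean()),int(k[:,0].mean())]).round(3),P[int(k[:,1].mean()),int(k[:,0].mean())].round(3))
m("tray",(h>110)&(h<130)&(s>180),.035,(220,230))
m("reddot",((h<8)|(h>172))&(s>120),.112,(293,231))
m("cell",(v<80)&(s<100),.112,(293,231))
m("button",(h>45)&(h<80)&(s>120),.06,(376,252))
m("brass",(h>18)&(h<32)&(s>140),.05,(443,244))
m("cream",(h>15)&(h<40)&(s<90)&(s>20)&(v>100),.055,(294,234))
m("block",(h>12)&(h<32)&(s>70)&(v>100),.025,(443,231))
for x,y in[(293,231),(376,252),(443,244),(446,215),(285,222),(355,235),(443,230),(300,262)]: print((x,y),H[y,x],P[y,x].round(3))
E
```

```text
tray px [218.9 229. ] (array([548.4, 342.7]), array([158.8, 175.5]), 83.0) depthz 0.352 [0.552 0.352 0.013]
reddot px [292.6 230.6] (array([544.9, 106.3]), array([12.7, 12.6]), 46.1) depthz 0.109 [0.547 0.109 0.101]
cell px [292.8 230.5] (array([544.9, 105.7]), array([75.4, 45.7]), 48.9) depthz 0.109 [0.547 0.109 0.101]
button px [376.  251.7] (array([ 484.6, -147.3]), array([30.5, 30.8]), 0.9) depthz 0.069 [ 0.488 -0.143  0.069]
brass px [447.9 242.5] (array([ 518.8, -371.3]), array([12.3,  9.2]), 0.9) depthz 0.083 [ 0.518 -0.359  0.083]
cream px [299.4 221.3] (array([537.9, 107.7]), array([165.6, 145.9]), 11.2) depthz 0.09 [0.575 0.09  0.074]
block px [442.4 230.3] (array([ 555.5, -358.9]), array([ 76.6, 184.8]), 82.0) depthz 0.026 [ 0.556 -0.358  0.026]
(293, 231) [179 164 123] [0.544 0.105 0.106]
(376, 252) [ 68 141 110] [ 0.485 -0.146  0.07 ]
(443, 244) [ 27 135 119] [ 0.512 -0.345  0.088]
(446, 215) [130   6 121] [ 0.6   -0.358  0.076]
(285, 222) [105  26  60] [0.57  0.13  0.106]
(355, 235) [ 48 116 101] [ 0.536 -0.083  0.053]
(443, 230) [ 24  91 120] [ 0.556 -0.361  0.027]
(300, 262) [ 96 107 107] [ 0.448  0.089 -0.001]
```

Now a small planner that converts world legs to tool-frame rows. The first leg takes the arm above the load cell, moving away from the bottle at first.

```bash
cat >> h.py <<'E'
def yaw(s):
    """world angle of tool y, deg"""
    y=R.from_quat(s["tcp_rot"]).as_matrix()[:,1]; return np.degrees(np.arctan2(y[1],y[0]))
def rows(legs,step=60,s=None):
    """legs: (xyz, tool-y angle deg or None, n rows or None) -> rows [dx dy dz turn]; each leg straight, even steps"""
    s=s or r.observe(); p=s["eef_pos"].copy(); M=R.from_quat(s["tcp_rot"]); a=yaw(s); i=0
    for xyz,b,n in legs:
        xyz=np.asarray(xyz,float); t=0 if b is None else -np.radians((b-a+180)%360-180) if not isinstance(b,tuple) else -np.radians(b[0])
        n=n or int(max(np.ceil(np.abs(np.linalg.norm(xyz-p))*1000/step),np.ceil(abs(t)/.18),1)); d=(xyz-p)/n
        for _ in range(n):
            i+=1; print(i,np.r_[M.inv().apply(d)*1000,].round(0).astype(int).tolist(),round(t/n,3)); M=M*R.from_euler("z",t/n)
        p=xyz; a-=np.degrees(t)
E
python3 - <<'E'
from h import *
s=r.observe(); print(yaw(s))
rows([((.20,.51,.22),None,2),((.545,.106,.22),(-114.3,),13)])
d=np.load("pics/top0.npy"); P=cloud(d,*cam("top")); print([P[b,a].round(2) for a,b in [(82,330),(108,318),(90,375)]])
E
```

```text
73.22310721312172
1 [-22, -52, -12] 0.0
2 [-22, -52, -12] 0.0
3 [-34, -22, 0] 0.153
4 [-37, -17, 0] 0.153
5 [-39, -11, 0] 0.153
6 [-41, -5, 0] 0.153
7 [-41, 2, 0] 0.153
8 [-40, 8, 0] 0.153
9 [-38, 14, 0] 0.153
10 [-36, 20, 0] 0.153
11 [-32, 25, 0] 0.153
12 [-28, 30, 0] 0.153
13 [-23, 34, 0] 0.153
14 [-18, 37, 0] 0.153
15 [-12, 39, 0] 0.153
[array([0.25, 0.7 , 0.16]), array([0.28, 0.66, 0.08]), array([0.17, 0.59, 0.31])]
```

Call:
{"op": "arm_command", "data": {
  "plan": [
    {"delta_pos": [-22, -52, -12], "turn": 0},
    {"delta_pos": [-22, -52, -12], "turn": 0},
    {"delta_pos": [-34, -22, 0], "turn": 0.153},
    {"delta_pos": [-37, -17, 0], "turn": 0.153},
    {"delta_pos": [-39, -11, 0], "turn": 0.153}
  ],
  "grip": 100
}}

```text
clock: 0.72
eef_pos: [0.2786, 0.4154, 0.2206]
tcp_rot: [0.369, 0.929, -0.0, -0.0]
contact_force: [1.0, 0.2, 0.6]
width: 0.0852
```

Call:
{"op": "arm_command", "data": {
  "plan": [
    {"delta_pos": [-41, -5, 0], "turn": 0.153},
    {"delta_pos": [-41, 2, 0], "turn": 0.153},
    {"delta_pos": [-40, 8, 0], "turn": 0.153},
    {"delta_pos": [-38, 14, 0], "turn": 0.153},
    {"delta_pos": [-36, 20, 0], "turn": 0.153}
  ]
}}

```text
clock: 1.35
eef_pos: [0.412, 0.2603, 0.2205]
tcp_rot: [0.69, 0.724, -0.0, -0.0]
contact_force: [0.4, -0.2, -0.0]
width: 0.0852
```

Call:
{"op": "arm_command", "data": {
  "plan": [
    {"delta_pos": [-32, 25, 0], "turn": 0.153},
    {"delta_pos": [-28, 30, 0], "turn": 0.153},
    {"delta_pos": [-23, 34, 0], "turn": 0.153},
    {"delta_pos": [-18, 37, 0], "turn": 0.153},
    {"delta_pos": [-12, 39, 0], "turn": 0.153}
  ]
}}

```text
clock: 1.98
eef_pos: [0.5466, 0.1062, 0.2205]
tcp_rot: [0.91, 0.415, -0.0, -0.0]
contact_force: [0.7, 0.2, -0.1]
width: 0.0854
```

Run:
```python
from h import *
s=r.observe(); print(s["clock"],s["eef_pos"].round(4),yaw(s),s["joint_pos"].round(2))
im,d,c,T=look("wrist","w1"); P=cloud(d,c,T)
h,sat,v=cv2.split(cv2.cvtColor(im,cv2.COLOR_BGR2HSV))
k=biggest(((h<8)|(h>172))&(sat>120)); print("dot",k.mean(0),cast(k,.106,c,T).mean(0).round(4), P[tuple(k.mean(0).astype(int)[::-1])].round(4))
s=r.observe(); print(s["eef_pos"].round(4))
```

```text
1.975 [0.5466 0.1062 0.2205] -41.016952344251756 [-0.8   0.14  0.59  1.68 -0.08  1.34 -0.91]
dot [629.11403509 309.73684211] [ 0.6997 -0.1951  0.106 ] [ 0.7093 -0.2249  0.0806]
[0.5493 0.1008 0.2206]
```

Run:
```python
from h import *
s=r.observe(); print(s["eef_pos"].round(4),yaw(s))
im,d,c,T=look("wrist","w2"); P=cloud(d,c,T)
h,sat,v=cv2.split(cv2.cvtColor(im,cv2.COLOR_BGR2HSV))
m=((h<8)|(h>172))&(sat>120); m[:,500:]=0
k=biggest(m); print("dot",k.mean(0),cast(k,.106,c,T).mean(0).round(4), P[tuple(k.mean(0).astype(int)[::-1])].round(4))
s=r.observe(); print(s["eef_pos"].round(4),s["clock"])
```

```text
[0.5493 0.1008 0.2206] -41.759380923839394
dot [309.97916667 184.95833333] [0.5465 0.1067 0.106 ] [0.5461 0.1076 0.1036]
[0.5479 0.1026 0.2205] 2.075
```

View pics/w2.png

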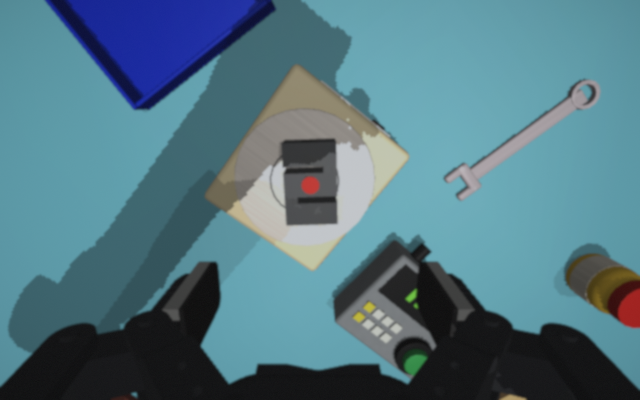

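Wrist view: load cell spans (282..337, 139..224) with the red dot at (310,185), lying a couple of degrees off the jaw axis. The pan disc is centred near (304,178). Refining cell and pan.

Run:
```python
from h import *
s=r.observe(); print(s["eef_pos"].round(4),yaw(s),s["clock"])
im,d,c,T=look("wrist","w3"); P=cloud(d,c,T)
roi=np.zeros(d.shape,bool); roi[50:260,230:400]=1
m=(P[...,2]>.094)&roi; k=biggest(m); w=cast(k,.106,c,T); print("cell depth",rect(w),np.median(P[m][:,2]).round(4))
v=im.max(2); m=(v<90)&roi; m=cv2.morphologyEx(m.astype(np.uint8),cv2.MORPH_CLOSE,np.ones((7,7)))
k=biggest(m,(310,183)); print("cell dark",rect(cast(k,.106,c,T)))
# pan disc: depth between .066 and .09
m=(P[...,2]>.066)&(P[...,2]<.125); m[:50]=0; m[260:]=0; m[:,:200]=0; m[:,420:]=0
k=biggest(m); w=cast(k,.0762,c,T); (cc,rr)=cv2.minEnclosingCircle((w[:,:2]*1000).astype(np.float32)); print("pan",cc,rr,cv2.fitEllipse((w[:,:2]*1000).astype(np.float32)))
q=P[m]; print("pan z",np.percentile(q[:,2],[10,30,50]).round(4))
h,sat,v=cv2.split(cv2.cvtColor(im,cv2.COLOR_BGR2HSV)); g=(h>45)&(h<85)&(sat>90)&(np.indices(d.shape)[0]>330); k=biggest(g); print("button (partial?)",cv2.boundingRect(k.astype(np.float32)),cast(k,.065,c,T).mean(0).round(3))
s=r.observe(); print(s["eef_pos"].round(4))
```

```text
[0.5479 0.1026 0.2205] -41.31260357167728 2.075
cell depth (array([546.5, 108. ]), array([76.4, 47. ]), 49.6) 0.1027
cell dark (array([561.8, 126.5]), array([31. , 47.9]), 49.9)
pan (539.765869140625, 109.20592498779297) 68.81179809570312 ((539.836181640625, 109.23863983154297), (136.16079711914062, 136.2752685546875), 126.72123718261719)
pan z [0.0719 0.0726 0.0731]
button (partial?) (402, 350, 26, 27) [ 0.486 -0.145  0.065]
[0.5467 0.105  0.2203]
```

Call:
{"op": "arm_command", "data": {
  "plan": [
    {"delta_pos": [1, -1, 40], "turn": -0.015},
    {"delta_pos": [0, 0, 40]},
    {"delta_pos": [0, 0, 40]},
    {"delta_pos": [0, 0, 25]},
    {"delta_pos": [0, 0, 0]}
  ]
}}

```text
validation failed for argument at $.pl...
```

Call:
{"op": "arm_command", "data": {
  "plan": [
    {"delta_pos": [0, 0, 0]},
    {"delta_pos": [0, 0, 0]},
    {"delta_pos": [0, 0, 0]},
    {"delta_pos": [0, 0, 0]},
    {"delta_pos": [0, 0, 0]}
  ],
  "grip": 68,
  "squeeze": 40
}}

```text
validation failed for argument at $.pl...
```

Run:
```python
from h import *
s=r.observe(); print(s["eef_pos"].round(4),yaw(s),s["clock"],s["width"],s["contact_force"])
```

```text
[0.5467 0.105  0.2203] -40.972037882429454 2.125 0.08574760059771432 [-0.85654955  0.53658755 -0.44132814]
```

Call:
{"op": "arm_command", "data": {
  "plan": [
    {"delta_pos": [1, -1, 40], "turn": -0.015},
    {"delta_pos": [0, 0, 40], "turn": 0},
    {"delta_pos": [0, 0, 40], "turn": 0},
    {"delta_pos": [0, 0, 25], "turn": 0},
    {"delta_pos": [0, 0, 0], "turn": 0}
  ]
}}

```text
clock: 2.75
eef_pos: [0.5438, 0.1095, 0.074]
tcp_rot: [0.905, 0.425, -0.002, -0.0]
contact_force: [0.5, -0.2, 0.6]
width: 0.0859
```

Call:
{"op": "arm_command", "data": {
  "plan": [
    {"delta_pos": [0, 0, 0], "turn": 0},
    {"delta_pos": [0, 0, 0], "turn": 0},
    {"delta_pos": [0, 0, 0], "turn": 0},
    {"delta_pos": [0, 0, 0], "turn": 0},
    {"delta_pos": [0, 0, 0], "turn": 0}
  ],
  "grip": 68,
  "squeeze": 40
}}

```text
clock: 3.38
eef_pos: [0.546, 0.1087, 0.0759]
tcp_rot: [0.906, 0.424, 0.0, -0.0]
contact_force: [0.1, -0.5, -0.2]
width: 0.058
```

Run:
```python
from h import *
s=r.observe(); print(s["eef_pos"].round(4),yaw(s),s["clock"],s["width"],s["contact_force"])
```

```text
[0.546  0.1087 0.0759] -39.87981129492173 3.375 0.05801983074932271 [ 0.08682487 -0.51530365 -0.16029172]
```

Call:
{"op": "arm_command", "data": {
  "plan": [
    {"delta_pos": [0, 1.5, 0], "turn": 0},
    {"delta_pos": [0, 0, 0], "turn": 0},
    {"delta_pos": [0, 0, 0], "turn": 0},
    {"delta_pos": [0, 0, 0], "turn": 0},
    {"delta_pos": [0, 0, 0], "turn": 0}
  ],
  "grip": 30,
  "squeeze": 50
}}

```text
clock: 4.0
eef_pos: [0.5471, 0.1078, 0.0757]
tcp_rot: [0.906, 0.424, -0.0, 0.0]
contact_force: [-0.1, -0.4, -0.6]
width: 0.0256
```

Call:
{"op": "arm_command", "data": {
  "plan": [
    {"delta_pos": [0, 0, -4], "turn": 0},
    {"delta_pos": [0, 0, -6], "turn": 0},
    {"delta_pos": [0, 0, -10], "turn": 0},
    {"delta_pos": [0, 0, -15], "turn": 0},
    {"delta_pos": [0, 0, -15], "turn": 0}
  ]
}}

```text
clock: 4.62
eef_pos: [0.5474, 0.1078, 0.1272]
tcp_rot: [0.906, 0.424, 0.0, 0.0]
contact_force: [1.1, 0.2, 0.1]
width: 0.0255
```

Run:
```python
from h import *
s=r.observe(); print(s["eef_pos"].round(4),yaw(s),s["clock"],s["width"],s["contact_force"])
rows([((.546,.109,.16),None,1),((.548,.343,.16),None,6),((.548,.343,.045),None,4)])
```

```text
[0.5474 0.1078 0.1272] -39.88372094357218 4.625 0.025457860545843605 [1.08913262 0.20566314 0.08715985]
1 [0, -2, -33] 0.0
2 [30, -25, 0] 0.0
3 [30, -25, 0] 0.0
4 [30, -25, 0] 0.0
5 [30, -25, 0] 0.0
6 [30, -25, 0] 0.0
7 [30, -25, 0] 0.0
8 [0, 0, 29] 0.0
9 [0, 0, 29] 0.0
10 [0, 0, 29] 0.0
11 [0, 0, 29] 0.0
```

The fingers closed to 25 mm, so the cell was not gripped. Checking with a look.

Run:
```python
from h import *
im,d,c,T=look("wrist","w4"); P=cloud(d,c,T); print(r.observe()["eef_pos"])
for u,v in[(310,185),(300,230),(330,300)]: print(P[v,u].round(4))
im,d,c,T=look("scene","s4")
cv2.imwrite("pics/both4.png",np.vstack([cv2.imread("pics/w4.png")[:,120:520],cv2.resize(im[120:260,280:480],(400,280))]).astype(np.uint8)[:600] )
```

```text
[0.54849434 0.10800841 0.12911792]
[0.5595 0.1292 0.1021]
[0.5353 0.1106 0.102 ]
[0.4996 0.0338 0.0548]
```

View pics/both4.png

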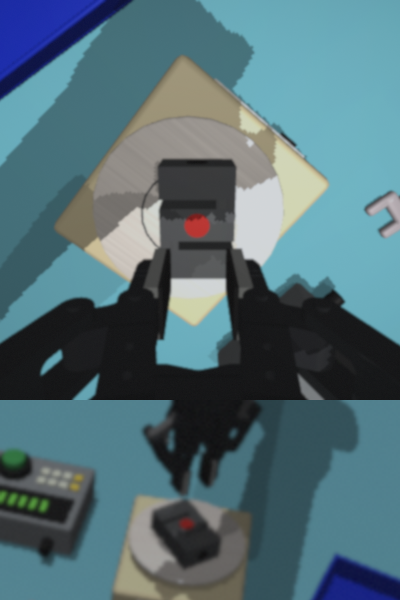

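Wrist view: the cell, dot at (317,226), is undisturbed and centred under the fingers, whose tips are near v≈250. So the tips must have closed above it. Checking the real tip height by depth.

```bash
python3 - <<'E'
from h import *
s=r.observe(); print(s["eef_pos"].round(4),s["width"],r.grip_depth)
d=np.load("pics/w4.npy"); c,T=cam("wrist",s); P=cloud(d,c,T)
ti=np.linalg.inv(T@np.eye(4))
for u,v in[(275,255),(280,270),(282,300),(365,255),(358,270),(358,300),(352,330)]:
    p=P[v,u]; t=R.from_quat(s["tcp_rot"]).inv().apply(p-s["eef_pos"])*1000; print((u,v),p.round(4),"tool",t.round(1))
d=np.load("pics/s4.npy"); c,T=cam("scene"); P=cloud(d,c,T)
for u,v in[(372,163),(371,158),(383,160),(374,181),(372,150)]: print((u,v),P[v,u].round(4))
E
ls -la pics; python3 -c "
from plant import r
print([a for a in dir(r) if not a.startswith('_')])"
```

```text
[0.5484 0.1081 0.1281] 0.025706293084970664 0.0187
(275, 255) [0.5412 0.1276 0.1738] tool [ 10.5 -18.  -45.8]
(280, 270) [0.544  0.1254 0.1876] tool [ 10.6 -14.4 -59.5]
(282, 300) [0.5411 0.1194 0.1983] tool [  4.2 -12.8 -70.2]
(365, 255) [0.5525 0.0566 0.0739] tool [-37.1  36.   54.1]
(358, 270) [0.5671 0.1056 0.187 ] tool [ 10.3  16.  -58.9]
(358, 300) [0.5632 0.1034 0.2013] tool [  6.1  14.4 -73.2]
(352, 330) [0.553  0.0935 0.1992] tool [ -8.   12.9 -71.1]
(372, 163) [0.568  0.1026 0.1787]
(371, 158) [0.5687 0.099  0.1925]
(383, 160) [0.5418 0.1201 0.1722]
(374, 181) [0.5444 0.1081 0.104 ]
(372, 150) [0.5751 0.1003 0.2206]
total 9252
drwxr-xr-x 2 agent agent    4096 Dec  4 21:48 .
drwxr-xr-x 3 agent agent    4096 Dec  4 21:44 ..
-rw-r--r-- 1 agent agent  256575 Dec  4 21:48 both4.png
-rw-r--r-- 1 agent agent 1024128 Dec  4 21:48 s4.npy
-rw-r--r-- 1 agent agent  286667 Dec  4 21:48 s4.png
-rw-r--r-- 1 agent agent 1024128 Dec  4 21:44 scene0.npy
-rw-r--r-- 1 agent agent  284497 Dec  4 21:44 scene0.png
-rw-r--r-- 1 agent agent 1024128 Dec  4 21:44 top0.npy
-rw-r--r-- 1 agent agent  392353 Dec  4 21:44 top0.png
-rw-r--r-- 1 agent agent 1024128 Dec  4 21:46 w1.npy
-rw-r--r-- 1 agent agent  259186 Dec  4 21:46 w1.png
-rw-r--r-- 1 agent agent 1024128 Dec  4 21:47 w2.npy
-rw-r--r-- 1 agent agent  261225 Dec  4 21:47 w2.png
-rw-r--r-- 1 agent agent 1024128 Dec  4 21:47 w3.npy
-rw-r--r-- 1 agent agent  260737 Dec  4 21:47 w3.png
-rw-r--r-- 1 agent agent 1024128 Dec  4 21:48 w4.npy
-rw-r--r-- 1 agent agent  255307 Dec  4 21:48 w4.png
['IKError', 'grip_depth', 'observe']
```

Both cameras put the fingertips about 45 mm higher than the reported TCP implies, which explains the miss. I'll measure that offset more precisely.

Run:
```python
from h import *
s=r.observe(); M=R.from_quat(s["tcp_rot"])
for tag,n in(("w4","wrist"),("s4","scene")):
    c,T=cam(n,s); P=cloud(np.load(f"pics/{tag}.npy"),c,T).reshape(-1,3)
    t=M.inv().apply(P-s["eef_pos"])*1000
    k=(abs(t[:,0])<25)&(abs(t[:,1])<40)&(t[:,2]<18)&(t[:,2]>-110); t=t[k]
    print(tag,len(t),"z max pct",np.percentile(t[:,2],[50,80,90,95,98,99.5]).round(1))
    h,e=np.histogram(t[:,2],bins=np.arange(-110,20,8)); print(dict(zip(e[:-1].astype(int).tolist(),h.tolist())))
    q=t[t[:,2]>-60]; print("y range",np.percentile(q[:,1],[2,50,98]).round(1),"x",np.percentile(q[:,0],[2,50,98]).round(1))
```

```text
w4 17280 z max pct [-89.6 -72.3 -58.9 -49.9 -43.4 -38.6]
{-110: 2754, -102: 2126, -94: 5910, -86: 2338, -78: 1328, -70: 774, -62: 808, -54: 697, -46: 486, -38: 59, -30: 0, -22: 0, -14: 0, -6: 0, 2: 0, 10: 0}
y range [-25.4  12.8  25.7] x [-9.8  6.8 11. ]
s4 555 z max pct [-82.3 -56.9 -48.8 -44.  -40.2 -37.7]
{-110: 84, -102: 47, -94: 98, -86: 79, -78: 49, -70: 49, -62: 54, -54: 52, -46: 39, -38: 4, -30: 0, -22: 0, -14: 0, -6: 0, 2: 0, 10: 0}
y range [-23.3 -10.3  28.7] x [-11.4   5.6  10.5]
```

Tips really sit about 38 mm behind the reported TCP, and both cameras agree. I'll use that offset: the grasp TCP z becomes about 0.039.

Call:
{"op": "arm_command", "data": {
  "plan": [
    {"delta_pos": [0, 0, 0], "turn": 0},
    {"delta_pos": [0, 0, 0], "turn": 0},
    {"delta_pos": [0, 0, 10], "turn": 0},
    {"delta_pos": [0, 0, 20], "turn": 0},
    {"delta_pos": [0, 0, 20], "turn": 0}
  ],
  "grip": 82
}}

```text
clock: 5.35
eef_pos: [0.5467, 0.1076, 0.0742]
tcp_rot: [0.906, 0.424, -0.0, 0.0]
contact_force: [-0.2, 0.3, 0.1]
width: 0.0701
```

Call:
{"op": "arm_command", "data": {
  "plan": [
    {"delta_pos": [0, 0, 20], "turn": 0},
    {"delta_pos": [0, 0, 12], "turn": 0},
    {"delta_pos": [0, 0, 7], "turn": 0},
    {"delta_pos": [0, 0, 0], "turn": 0},
    {"delta_pos": [0, 0, 0], "turn": 0}
  ]
}}

```text
clock: 5.98
eef_pos: [0.5476, 0.1079, 0.0373]
tcp_rot: [0.906, 0.424, 0.0, 0.0]
contact_force: [-0.6, 0.0, -0.2]
width: 0.0699
```

Call:
{"op": "arm_command", "data": {
  "plan": [
    {"delta_pos": [0, 0, 0], "turn": 0},
    {"delta_pos": [0, 0, 0], "turn": 0},
    {"delta_pos": [0, 0, 0], "turn": 0},
    {"delta_pos": [0, 0, 0], "turn": 0},
    {"delta_pos": [0, 0, 0], "turn": 0}
  ],
  "grip": 30,
  "squeeze": 50
}}

```text
clock: 6.6
eef_pos: [0.5474, 0.1079, 0.0369]
tcp_rot: [0.906, 0.424, 0.0, 0.0]
contact_force: [1.9, 1.2, 0.2]
width: 0.0474
```

Call:
{"op": "arm_command", "data": {
  "plan": [
    {"delta_pos": [0, 0, -4], "turn": 0},
    {"delta_pos": [0, 0, -8], "turn": 0},
    {"delta_pos": [0, 0, -12], "turn": 0},
    {"delta_pos": [0, 0, -12], "turn": 0},
    {"delta_pos": [0, 0, -12], "turn": 0}
  ]
}}

```text
clock: 7.22
eef_pos: [0.5471, 0.1077, 0.0856]
tcp_rot: [0.906, 0.424, 0.0, -0.0]
contact_force: [-0.2, -0.5, -6.4]
width: 0.0472
```

Run:
```python
from h import *
s=r.observe(); print(s["eef_pos"].round(4),yaw(s),s["clock"],s["width"],s["contact_force"].round(2))
rows([((.548,.343,.085),None,7),((.548,.343,-.02),None,4)])
```

```text
[0.5471 0.1077 0.0856] -39.885125690021795 7.225 0.04720158219925787 [-0.17 -0.48 -6.36]
1 [26, -21, 0] 0.0
2 [26, -21, 0] 0.0
3 [26, -21, 0] 0.0
4 [26, -21, 0] 0.0
5 [26, -21, 0] 0.0
6 [26, -21, 0] 0.0
7 [26, -21, 0] 0.0
8 [0, 0, 26] 0.0
9 [0, 0, 26] 0.0
10 [0, 0, 26] 0.0
11 [0, 0, 26] 0.0
```

Call:
{"op": "arm_command", "data": {
  "plan": [
    {"delta_pos": [26, -21, 0], "turn": 0},
    {"delta_pos": [26, -21, 0], "turn": 0},
    {"delta_pos": [26, -21, 0], "turn": 0},
    {"delta_pos": [26, -21, 0], "turn": 0},
    {"delta_pos": [26, -21, 0], "turn": 0}
  ]
}}

```text
clock: 7.85
eef_pos: [0.5498, 0.2759, 0.0853]
tcp_rot: [0.906, 0.424, 0.0, 0.0]
contact_force: [0.8, -0.4, -5.0]
width: 0.0473
```

Call:
{"op": "arm_command", "data": {
  "plan": [
    {"delta_pos": [26, -21, 0], "turn": 0},
    {"delta_pos": [26, -21, 0], "turn": 0},
    {"delta_pos": [0, 0, 20], "turn": 0},
    {"delta_pos": [0, 0, 30], "turn": 0},
    {"delta_pos": [0, 0, 30], "turn": 0}
  ]
}}

```text
clock: 8.48
eef_pos: [0.551, 0.341, 0.0039]
tcp_rot: [0.906, 0.423, -0.0, 0.0]
contact_force: [0.2, 0.6, -6.5]
width: 0.0473
```

Call:
{"op": "arm_command", "data": {
  "plan": [
    {"delta_pos": [0, 0, 15], "turn": 0},
    {"delta_pos": [0, 0, 8], "turn": 0},
    {"delta_pos": [0, 0, 5], "turn": 0},
    {"delta_pos": [0, 0, 0], "turn": 0},
    {"delta_pos": [0, 0, 0], "turn": 0}
  ]
}}

```text
clock: 9.1
eef_pos: [0.5515, 0.342, -0.0225]
tcp_rot: [0.906, 0.424, 0.001, -0.0]
contact_force: [0.1, 0.4, -5.8]
width: 0.0474
```

Run:
```python
from h import *
s=r.observe(); print(s["eef_pos"].round(4),yaw(s),s["clock"],s["width"],s["contact_force"].round(2),s["joint_pos"].round(2))
```

```text
[ 0.5515  0.342  -0.0225] -39.87502860234182 9.1 0.04736181045553558 [ 0.13  0.45 -5.83] [-0.95  0.55  0.43  1.7  -0.27  0.95 -1.12]
```

Call:
{"op": "arm_command", "data": {
  "plan": [
    {"delta_pos": [0, 0, 3], "turn": 0},
    {"delta_pos": [0, 0, 2], "turn": 0},
    {"delta_pos": [0, 0, 1], "turn": 0},
    {"delta_pos": [0, 0, 1], "turn": 0},
    {"delta_pos": [0, 0, 0], "turn": 0}
  ]
}}

```text
clock: 9.72
eef_pos: [0.5511, 0.3417, -0.0302]
tcp_rot: [0.906, 0.424, 0.0, 0.0]
contact_force: [0.2, -0.1, -3.6]
width: 0.0474
```

Call:
{"op": "arm_command", "data": {
  "plan": [
    {"delta_pos": [0, 0, 1], "turn": 0},
    {"delta_pos": [0, 0, 0], "turn": 0},
    {"delta_pos": [0, 0, 0], "turn": 0},
    {"delta_pos": [0, 0, 0], "turn": 0},
    {"delta_pos": [0, 0, 0], "turn": 0}
  ]
}}

```text
clock: 10.35
eef_pos: [0.5511, 0.3417, -0.0302]
tcp_rot: [0.906, 0.424, 0.0, -0.0]
contact_force: [-5.1, -2.4, 5.8]
width: 0.0471
```

Contact with the tray floor. Releasing and rising.

Call:
{"op": "arm_command", "data": {
  "plan": [
    {"delta_pos": [0, 0, -1], "turn": 0},
    {"delta_pos": [0, 0, 0], "turn": 0},
    {"delta_pos": [0, 0, 0], "turn": 0},
    {"delta_pos": [0, 0, 0], "turn": 0},
    {"delta_pos": [0, 0, -10], "turn": 0}
  ],
  "grip": 72
}}

```text
clock: 10.98
eef_pos: [0.5505, 0.3413, -0.0207]
tcp_rot: [0.906, 0.424, -0.001, 0.0]
contact_force: [-0.6, -0.5, 0.5]
width: 0.0614
```

Call:
{"op": "arm_command", "data": {
  "plan": [
    {"delta_pos": [0, 0, -30], "turn": 0},
    {"delta_pos": [0, 0, -40], "turn": 0},
    {"delta_pos": [0, 0, -40], "turn": 0},
    {"delta_pos": [0, 0, -30], "turn": 0},
    {"delta_pos": [0, 0, -10], "turn": 0}
  ]
}}

```text
clock: 11.6
eef_pos: [0.5521, 0.3422, 0.1324]
tcp_rot: [0.906, 0.423, 0.002, -0.0]
contact_force: [-0.3, -0.1, 0.4]
width: 0.0615
```

Run:
```python
from h import *
s=r.observe(); print(s["eef_pos"].round(4),yaw(s),s["clock"],s["width"],s["contact_force"].round(2),s["joint_pos"].round(2))
im,d,c,T=look("wrist","w5"); P=cloud(d,c,T)
k=(np.hypot(P[...,0]-.55,P[...,1]-.342)<.035); k[260:]=0; q=P[k]; A=np.c_[q[:,:2],np.ones(len(q))]; f=np.linalg.lstsq(A,q[:,2],rcond=None)[0]; print("cell top plane",f.round(3),np.percentile(q[:,2],[5,50,95]).round(4))
# pan & ring from top camera
im,d,c,T=look("top","t5"); h,sat,v=cv2.split(cv2.cvtColor(im,cv2.COLOR_BGR2HSV))
rows([((.515,-.20,.20),-2.,None),((.511,-.352,.20),-2,None)])
```

```text
[0.5521 0.3422 0.1324] -39.89180920349315 11.6 0.06147625367640491 [-0.34 -0.11  0.44] [-0.99  0.39  0.48  1.57 -0.19  1.22 -1.17]
cell top plane [ 0.02   0.149 -0.029] [0.0045 0.0344 0.0359]
1 [-44, 32, -7] -0.066
2 [-46, 29, -7] -0.066
3 [-48, 26, -7] -0.066
4 [-49, 23, -7] -0.066
5 [-51, 19, -7] -0.066
6 [-52, 16, -7] -0.066
7 [-53, 13, -7] -0.066
8 [-54, 9, -7] -0.066
9 [-54, 5, -7] -0.066
10 [-54, 2, -7] -0.066
11 [-51, 0, 0] -0.0
12 [-51, 0, 0] -0.0
13 [-51, 0, 0] -0.0
```

The cell lies flat, top at 0.034–0.036 m. Next I'll stop over the pan to locate the ring while it's empty, then go on to the brass weight. Current yaw suits all of it.

Call:
{"op": "arm_command", "data": {
  "plan": [
    {"delta_pos": [-45, 32, -14], "turn": 0},
    {"delta_pos": [-50, 36, -14], "turn": 0},
    {"delta_pos": [-50, 36, -14], "turn": 0},
    {"delta_pos": [-42, 30, -13], "turn": 0},
    {"delta_pos": [-10, 8, -3], "turn": 0}
  ],
  "grip": 50
}}

```text
clock: 12.32
eef_pos: [0.5335, 0.0966, 0.1873]
tcp_rot: [0.907, 0.421, -0.0, 0.0]
contact_force: [-0.9, 0.3, -0.2]
width: 0.0426
```

```bash
cat >> h.py <<'E'
def pan(tag,z=.082):
    im,d,c,T=look("wrist",tag); P=cloud(d,c,T)
    m=(P[...,2]>.069)&(P[...,2]<.1)&(np.hypot(P[...,0]-.54,P[...,1]-.109)<.1)
    k=biggest(m); w=cast(k,z,c,T)[:,:2]*1000; e=cv2.fitEllipse(w.astype(np.float32))
    print(tag,"pan",np.round(e[0],1),np.round(e[1],1),"z",np.median(P[m][:,2]).round(4)); return im,d,c,T
E
python3 - <<'E'
from h import *
for i in range(3):
    s=r.observe(); print(s["eef_pos"].round(4),yaw(s)); im,d,c,T=pan(f"p{i}")
# ring: dark closed contour within the pan
g=cv2.cvtColor(im,cv2.COLOR_BGR2GRAY); b=cv2.morphologyEx(g,cv2.MORPH_BLACKHAT,np.ones((9,9))); P=cloud(d,c,T)
rr=np.hypot(P[...,0]-.54,P[...,1]-.109); m=(b>12)&(rr<.045)&(P[...,2]>.07); v,u=np.nonzero(m)
w=cast(np.c_[u,v],.082,c,T)[:,:2]*1000; k=abs(np.hypot(*(w-[540,109]).T)-33)<5; print(k.sum(),cv2.fitEllipse(w[k].astype(np.float32)))
A=np.c_[2*w[k],np.ones(k.sum())]; x=np.linalg.lstsq(A,(w[k]**2).sum(1),rcond=None)[0]; print("circle fit",x[:2],np.sqrt(x[2]+x[:2]@x[:2]))
E
```

```text
[0.5335 0.0966 0.1873] -40.18042121354935
p0 pan [539.2 108.7] [137.4 137.6] z 0.0818
[0.5336 0.097  0.1873] -40.14092377092356
p1 pan [539.1 108.7] [137.5 137.6] z 0.0818
[0.5335 0.0994 0.1869] -40.02127817074196
p2 pan [539.1 108.8] [137.4 137.6] z 0.0818
890 ((538.7843627929688, 107.93763732910156), (67.16818237304688, 67.31670379638672), 174.03993225097656)
circle fit [538.78383611 107.93759823] 33.5681414012534
```

View pics/p2.png

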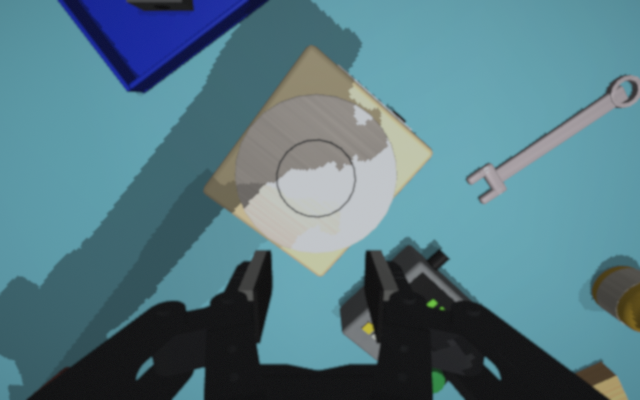

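Ring is clear in the picture at (316,178), giving ring centre ≈ (0.539, 0.108); the pan is back up at 0.082. On to the brass weight.

Call:
{"op": "arm_command", "data": {
  "plan": [
    {"delta_pos": [-35, 26, 0], "turn": 0},
    {"delta_pos": [-45, 34, 5], "turn": 0},
    {"delta_pos": [-48, 36, 5], "turn": 0},
    {"delta_pos": [-48, 36, 5], "turn": 0},
    {"delta_pos": [-48, 36, 5], "turn": 0}
  ]
}}

```text
clock: 13.1
eef_pos: [0.5196, -0.1782, 0.1664]
tcp_rot: [0.905, 0.425, -0.0, -0.0]
contact_force: [0.2, 0.7, 0.7]
width: 0.0427
```

Call:
{"op": "arm_command", "data": {
  "plan": [
    {"delta_pos": [-48, 36, 5], "turn": 0},
    {"delta_pos": [-45, 34, 5], "turn": 0},
    {"delta_pos": [-33, 26, 5], "turn": 0},
    {"delta_pos": [-10, 8, 0], "turn": 0},
    {"delta_pos": [0, 0, 0], "turn": 0}
  ]
}}

```text
clock: 13.72
eef_pos: [0.5122, -0.3489, 0.1513]
tcp_rot: [0.906, 0.424, -0.001, -0.001]
contact_force: [0.3, -0.0, -0.2]
width: 0.0426
```

Run:
```python
from h import *
s=r.observe(); print(s["eef_pos"].round(4),yaw(s),s["clock"],s["width"],s["joint_pos"].round(2))
im,d,c,T=look("wrist","b1"); P=cloud(d,c,T); rr=np.hypot(P[...,0]-.511,P[...,1]+.352)
m=(P[...,2]>.07)&(rr<.035); q=P[m]; k=biggest(m); cc,rad=cv2.minEnclosingCircle((cast(k,.081,c,T)[:,:2]*1000).astype(np.float32))
print("knob px",k.mean(0),"mean top",q[q[:,2]>.078].mean(0).round(4),"circle@.081",np.round(cc,1),rad,"zmax",np.percentile(q[:,2],99).round(4))
m=(P[...,2]>.04)&(P[...,2]<.12)&(rr<.045); k=biggest(m); print("body circle@.053",cv2.minEnclosingCircle((cast(k,.053,c,T)[:,:2]*1000).astype(np.float32)))
```

```text
[ 0.5122 -0.3489  0.1513] -39.838686930990384 13.725 0.04257506501882214 [-0.14  0.39  0.86  1.63 -0.31  1.26  0.08]
knob px [318.35135135 340.42054054] mean top [ 0.5202 -0.3409  0.2417] circle@.081 [ 419.  -460.6] 116.49397277832031 zmax 0.2759
body circle@.053 ((514.3226928710938, -352.7389221191406), 25.646608352661133)
```

View pics/b1.png

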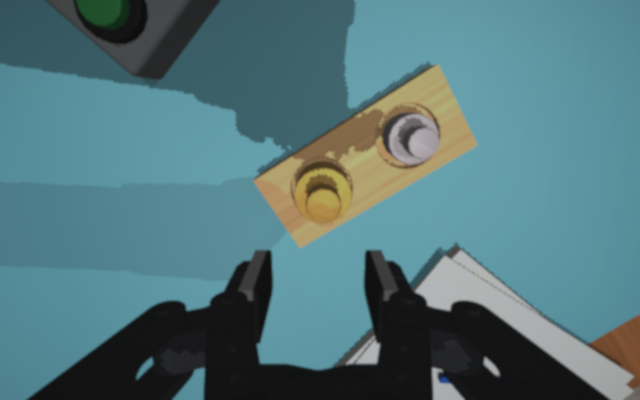

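Brass knob is at (324,205) and the steel weight's at (422,142). Refining the knob with the gripper points excluded.

Run:
```python
from h import *
s=r.observe(); print(s["eef_pos"].round(4),yaw(s))
im,d,c,T=look("wrist","b2"); P=cloud(d,c,T); rr=np.hypot(P[...,0]-.514,P[...,1]+.352)
for lo,hi,z in((.068,.1,.081),(.04,.1,.053)):
    m=(P[...,2]>lo)&(P[...,2]<hi)&(rr<.04); k=biggest(m); print(k.mean(0).round(),"circle",cv2.minEnclosingCircle((cast(k,z,c,T)[:,:2]*1000).astype(np.float32)),np.median(P[m],axis=0).round(4),P[m][:,2].max().round(4))
m=(P[...,2]>.076)&(P[...,2]<.1)&(rr<.04); print(P[m].mean(0).round(4)); p=P[m].mean(0)
print("to knob",move([p[0],p[1],.021]), "pose now",r.observe()["eef_pos"].round(4))
```

```text
[ 0.5126 -0.348   0.1516] -39.7722949026222
[323. 204.] circle ((513.9442138671875, -352.2149353027344), 14.943550109863281) [ 0.5145 -0.3525  0.0805] 0.0825
[322. 195.] circle ((514.1524658203125, -352.7037048339844), 25.612815856933594) [ 0.5172 -0.3489  0.0533] 0.0825
[ 0.5139 -0.3532  0.0804]
to knob [ -3.7   4.5 130.9] pose now [ 0.5128 -0.3476  0.1519]
```

Call:
{"op": "arm_command", "data": {
  "plan": [
    {"delta_pos": [-3, 4, 20], "turn": 0},
    {"delta_pos": [0, 0, 35], "turn": 0},
    {"delta_pos": [0, 0, 25], "turn": 0},
    {"delta_pos": [0, 0, 0], "turn": 0},
    {"delta_pos": [0, 0, 0], "turn": 0}
  ]
}}

```text
clock: 14.45
eef_pos: [0.5134, -0.3546, 0.0731]
tcp_rot: [0.906, 0.424, 0.0, 0.0]
contact_force: [-0.3, -0.5, 0.8]
width: 0.0422
```

Run:
```python
from h import *
s=r.observe(); print(s["eef_pos"].round(4),yaw(s),s["clock"])
im,d,c,T=look("wrist","b3"); P=cloud(d,c,T); rr=np.hypot(P[...,0]-.514,P[...,1]+.352)
m=(P[...,2]>.076)&(P[...,2]<.09)&(rr<.03); p=P[m].mean(0); print(p.round(4)); k=biggest(m); cc=cv2.minEnclosingCircle((cast(k,.081,c,T)[:,:2]*1000).astype(np.float32)); print(cc)
s=r.observe(); print(s["eef_pos"].round(4),"to knob",move([cc[0][0]/1000,cc[0][1]/1000,.022]))
```

```text
[ 0.5134 -0.3546  0.0731] -39.84180538514774 14.45
[ 0.514  -0.3529  0.0805]
((514.1172485351562, -353.0122985839844), 14.260883331298828)
[ 0.5135 -0.3549  0.0735] to knob [ 1.8 -0.8 51.5]
```

Call:
{"op": "arm_command", "data": {
  "plan": [
    {"delta_pos": [2, -1, 15], "turn": 0},
    {"delta_pos": [0, 0, 15], "turn": 0},
    {"delta_pos": [0, 0, 12], "turn": 0},
    {"delta_pos": [0, 0, 7], "turn": 0},
    {"delta_pos": [0, 0, 2], "turn": 0}
  ]
}}

```text
clock: 15.12
eef_pos: [0.513, -0.3526, 0.0208]
tcp_rot: [0.906, 0.423, -0.0, -0.0]
contact_force: [1.0, -0.5, -0.0]
width: 0.0423
```

Call:
{"op": "arm_command", "data": {
  "plan": [
    {"delta_pos": [0, 0, 0], "turn": 0},
    {"delta_pos": [0, 0, 0], "turn": 0},
    {"delta_pos": [0, 0, 0], "turn": 0},
    {"delta_pos": [0, 0, 0], "turn": 0},
    {"delta_pos": [0, 0, 0], "turn": 0}
  ],
  "grip": 10,
  "squeeze": 60
}}

```text
clock: 15.75
eef_pos: [0.5136, -0.3529, 0.0217]
tcp_rot: [0.906, 0.424, 0.0, 0.0]
contact_force: [0.9, -2.1, 0.1]
width: 0.0264
```

Call:
{"op": "arm_command", "data": {
  "plan": [
    {"delta_pos": [0, 0, -3], "turn": 0},
    {"delta_pos": [0, 0, -5], "turn": 0},
    {"delta_pos": [0, 0, -10], "turn": 0},
    {"delta_pos": [0, 0, -12], "turn": 0},
    {"delta_pos": [0, 0, -12], "turn": 0}
  ]
}}

```text
clock: 16.38
eef_pos: [0.5135, -0.3527, 0.0646]
tcp_rot: [0.906, 0.424, 0.0, 0.0]
contact_force: [-0.4, 0.4, -6.9]
width: 0.0262
```

Brass is held: 6.9 N, 26 mm opening. Carrying it to just above the pan.

Call:
{"op": "arm_command", "data": {
  "plan": [
    {"delta_pos": [0, 0, -30], "turn": 0},
    {"delta_pos": [20, -15, -25], "turn": 0},
    {"delta_pos": [40, -30, 0], "turn": 0},
    {"delta_pos": [45, -34, 0], "turn": 0},
    {"delta_pos": [45, -34, 0], "turn": 0}
  ]
}}

```text
clock: 17.0
eef_pos: [0.5228, -0.1636, 0.1192]
tcp_rot: [0.906, 0.423, 0.001, 0.0]
contact_force: [1.3, 0.2, -7.4]
width: 0.0262
```

Call:
{"op": "arm_command", "data": {
  "plan": [
    {"delta_pos": [45, -34, 0], "turn": 0},
    {"delta_pos": [45, -34, 0], "turn": 0},
    {"delta_pos": [45, -34, 0], "turn": 0},
    {"delta_pos": [45, -33, 0], "turn": 0},
    {"delta_pos": [25, -18, 0], "turn": 0}
  ]
}}

```text
clock: 17.62
eef_pos: [0.5367, 0.094, 0.1192]
tcp_rot: [0.905, 0.425, 0.001, -0.001]
contact_force: [0.3, -0.3, -6.6]
width: 0.0261
```

Call:
{"op": "arm_command", "data": {
  "plan": [
    {"delta_pos": [10, -7, 0], "turn": 0},
    {"delta_pos": [5, -3, 0], "turn": 0},
    {"delta_pos": [0, 0, 0], "turn": 0},
    {"delta_pos": [0, 0, 0], "turn": 0},
    {"delta_pos": [0, 0, 0], "turn": 0}
  ]
}}

```text
clock: 18.25
eef_pos: [0.5388, 0.1073, 0.1185]
tcp_rot: [0.906, 0.423, -0.0, 0.0]
contact_force: [0.3, 0.0, -7.6]
width: 0.0259
```

Run:
```python
from h import *
s=r.observe(); print(s["eef_pos"].round(4),yaw(s),s["clock"],s["width"],s["contact_force"].round(2)); im,d,c,T=look("wrist","c1"); P=cloud(d,c,T)
rr=np.hypot(P[...,0]-.54,P[...,1]-.109)
t=R.from_quat(s["tcp_rot"]).inv().apply(P.reshape(-1,3)-s["eef_pos"]).reshape(P.shape)*1000
m=(np.hypot(t[...,0],t[...,1])<32)&(t[...,2]>-33)&(t[...,2]<0); k=biggest(m); print("body@top+36",cv2.minEnclosingCircle((cast(k,s["eef_pos"][2]-.0047+.036,c,T)[:,:2]*1000).astype(np.float32)),np.percentile(t[m][:,2],[5,50,95]))
print(move([.539,.1085,.092]))
```

```text
[0.5388 0.1073 0.1185] -39.96174442293693 18.25 0.025937634776683413 [ 0.25  0.01 -7.61]
body@top+36 ((543.8667602539062, 112.88630676269531), 24.771032333374023) [-31.85065372 -30.52162906  -5.69246565]
[ 0.8 -0.5 26.5]
```

View pics/c1.png

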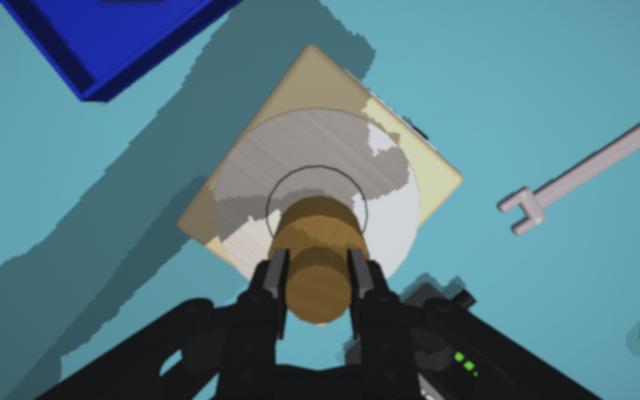

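Weight hangs upright over the ring and is centred to about 1–2 mm; the foot's front edge at (315,197) lies inside the ring's (316,168). Lowering slowly.

Call:
{"op": "arm_command", "data": {
  "plan": [
    {"delta_pos": [1, 0, 8], "turn": 0},
    {"delta_pos": [0, 0, 8], "turn": 0},
    {"delta_pos": [0, 0, 6], "turn": 0},
    {"delta_pos": [0, 0, 3], "turn": 0},
    {"delta_pos": [0, 0, 2], "turn": 0}
  ]
}}

```text
clock: 18.92
eef_pos: [0.5394, 0.1091, 0.0912]
tcp_rot: [0.906, 0.424, -0.0, 0.0]
contact_force: [-0.1, 0.3, -7.2]
width: 0.0259
```

Call:
{"op": "arm_command", "data": {
  "plan": [
    {"delta_pos": [0, 0, 2], "turn": 0},
    {"delta_pos": [0, 0, 1], "turn": 0},
    {"delta_pos": [0, 0, 1], "turn": 0},
    {"delta_pos": [0, 0, 1], "turn": 0},
    {"delta_pos": [0, 0, 1], "turn": 0}
  ]
}}

```text
clock: 19.55
eef_pos: [0.5395, 0.1092, 0.0855]
tcp_rot: [0.906, 0.424, 0.0, -0.0]
contact_force: [-0.5, 0.3, -5.1]
width: 0.0264
```

Call:
{"op": "arm_command", "data": {
  "plan": [
    {"delta_pos": [0, 0, 1], "turn": 0},
    {"delta_pos": [0, 0, 1], "turn": 0},
    {"delta_pos": [0, 0, 1], "turn": 0},
    {"delta_pos": [0, 0, 1], "turn": 0},
    {"delta_pos": [0, 0, 1], "turn": 0}
  ]
}}

```text
clock: 20.18
eef_pos: [0.5395, 0.1092, 0.0805]
tcp_rot: [0.906, 0.424, 0.0, 0.0]
contact_force: [-0.2, 0.5, -2.4]
width: 0.0259
```

Call:
{"op": "arm_command", "data": {
  "plan": [
    {"delta_pos": [0, 0, 1], "turn": 0},
    {"delta_pos": [0, 0, 1], "turn": 0},
    {"delta_pos": [0, 0, 1], "turn": 0},
    {"delta_pos": [0, 0, 1], "turn": 0},
    {"delta_pos": [0, 0, 0], "turn": 0}
  ]
}}

```text
clock: 20.8
eef_pos: [0.5396, 0.1091, 0.0765]
tcp_rot: [0.906, 0.424, 0.0, 0.0]
contact_force: [-0.4, 0.0, 0.9]
width: 0.0261
```

Run:
```python
from h import *
s=r.observe(); print(s["eef_pos"].round(4),s["contact_force"].round(2),s["moment"].round(2),s["width"])
```

```text
[0.5396 0.1091 0.0765] [-0.36  0.    0.85] [ 0.07  0.2  -0.05] 0.02610325059007588
```

Force is about zero, so the pan carries the weight. Releasing, then straight up.

Call:
{"op": "arm_command", "data": {
  "plan": [
    {"delta_pos": [0, 0, 0], "turn": 0},
    {"delta_pos": [0, 0, 0], "turn": 0},
    {"delta_pos": [0, 0, 0], "turn": 0},
    {"delta_pos": [0, 0, 0], "turn": 0},
    {"delta_pos": [0, 0, 0], "turn": 0}
  ],
  "grip": 52,
  "squeeze": 20
}}

```text
clock: 21.42
eef_pos: [0.5395, 0.1091, 0.0764]
tcp_rot: [0.906, 0.424, 0.0, 0.0]
contact_force: [-0.6, -0.2, -0.7]
width: 0.0444
```

Call:
{"op": "arm_command", "data": {
  "plan": [
    {"delta_pos": [0, 0, -10], "turn": 0},
    {"delta_pos": [0, 0, -20], "turn": 0},
    {"delta_pos": [0, 0, -30], "turn": 0},
    {"delta_pos": [0, 0, -30], "turn": 0},
    {"delta_pos": [0, 0, -20], "turn": 0}
  ]
}}

```text
clock: 22.05
eef_pos: [0.54, 0.1091, 0.1887]
tcp_rot: [0.906, 0.423, 0.001, -0.0]
contact_force: [0.4, 0.4, -0.3]
width: 0.0444
```

Run:
```python
from h import *
s=r.observe(); print(s["eef_pos"].round(4),s["clock"],s["width"])
for i in range(2):
    s=r.observe(); im,d,c,T=look("wrist",f"e{i}"); P=cloud(d,c,T); rr=np.hypot(P[...,0]-.54,P[...,1]-.109)
    m=(P[...,2]>.124)&(P[...,2]<.15)&(rr<.05); print("knob",P[m].mean(0).round(4),P[m][:,2].max().round(4))
    m=(P[...,2]>.09)&(P[...,2]<.15)&(rr<.05); k=biggest(m); print("body@.108",cv2.minEnclosingCircle((cast(k,.108,c,T)[:,:2]*1000).astype(np.float32)))
    m=(P[...,2]>.062)&(P[...,2]<.08)&(rr<.08); print("pan z",np.median(P[m][:,2]).round(4))
    m=(P[...,2]>.062)&(P[...,2]<.145)&(rr<.08); k=biggest(m); print("pan@.072",cv2.fitEllipse((cast(k,.072,c,T)[:,:2]*1000).astype(np.float32)))
print(r.observe()["eef_pos"].round(4))
```

```text
[0.54   0.1091 0.1887] 22.05 0.04444252112201637
knob [0.5402 0.1094 0.1347] 0.1374
body@.108 ((540.4851684570312, 109.69293212890625), 26.07954216003418)
pan z 0.0715
pan@.072 ((539.1939086914062, 108.89029693603516), (137.35902404785156, 137.5972900390625), 154.08396911621094)
knob [0.5402 0.1093 0.1347] 0.1376
body@.108 ((540.6434936523438, 109.40362548828125), 26.013565063476562)
pan z 0.0715
pan@.072 ((539.182373046875, 108.89614868164062), (137.33946228027344, 137.5653533935547), 136.99610900878906)
[0.5409 0.1093 0.1892]
```

View pics/e1.png

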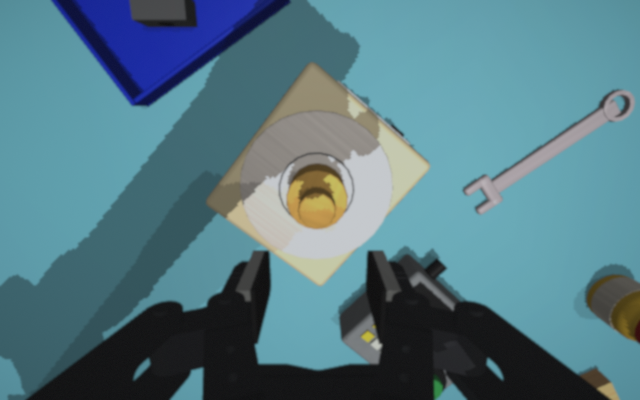

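Weight is upright, within about 1.5 mm of the pan centre, and the pan is settled at 0.0715. Now to the button with fingers shut.

Call:
{"op": "arm_command", "data": {
  "plan": [
    {"delta_pos": [-45, 24, 0], "turn": 0},
    {"delta_pos": [-50, 26, 0], "turn": 0},
    {"delta_pos": [-50, 26, 5], "turn": 0},
    {"delta_pos": [-50, 26, 10], "turn": 0},
    {"delta_pos": [-36, 19, 10], "turn": 0}
  ],
  "grip": 0
}}

```text
clock: 22.78
eef_pos: [0.483, -0.1481, 0.1609]
tcp_rot: [0.906, 0.423, 0.0, -0.0]
contact_force: [0.5, 1.2, -0.2]
width: 0.0
```

Call:
{"op": "arm_command", "data": {
  "plan": [
    {"delta_pos": [0, 0, 20], "turn": 0},
    {"delta_pos": [0, 0, 10], "turn": 0},
    {"delta_pos": [0, 0, 0], "turn": 0},
    {"delta_pos": [0, 0, 0], "turn": 0},
    {"delta_pos": [0, 0, 0], "turn": 0}
  ]
}}

```text
clock: 23.4
eef_pos: [0.4847, -0.1455, 0.132]
tcp_rot: [0.906, 0.424, 0.0, 0.0]
contact_force: [-0.2, 0.1, 0.4]
width: 0.0003
```

Run:
```python
from h import *
s=r.observe(); print(s["eef_pos"].round(4),s["clock"],s["width"])
im,d,c,T=look("wrist","g1"); P=cloud(d,c,T); M=R.from_quat(s["tcp_rot"])
h,sat,v=cv2.split(cv2.cvtColor(im,cv2.COLOR_BGR2HSV)); g=(h>45)&(h<85)&(sat>90)&(np.hypot(P[...,0]-.486,P[...,1]+.146)<.03)
k=biggest(g); print(k.mean(0).round(),cv2.minEnclosingCircle((cast(k,.07,c,T)[:,:2]*1000).astype(np.float32)),np.median(P[g],axis=0).round(4),P[g][:,2].max().round(4))
t=M.inv().apply(P.reshape(-1,3)-s["eef_pos"])*1000; q=t[(abs(t[:,0])<20)&(abs(t[:,1])<25)&(t[:,2]<0)&(t[:,2]>-110)]; print("tip z",np.percentile(q[:,2],[95,99,99.8,100]).round(1)); n=q[q[:,2]>-50]; print(np.percentile(n,[5,50,95],axis=0).round(1))
cc=cv2.minEnclosingCircle((cast(k,.07,c,T)[:,:2]*1000).astype(np.float32))[0]; print(move([cc[0]/1000,cc[1]/1000,.04]))
```

```text
[ 0.4847 -0.1455  0.132 ] 23.4 0.0003145473576602578
[321. 203.] ((487.9543762207031, -146.18055725097656), 17.00389289855957) [ 0.4882 -0.1456  0.0714] 0.0739
tip z [-49.5 -41.9 -39.1 -37.6]
[[  6.2 -11.5 -49.5]
 [ 10.2  -0.1 -45.3]
 [ 10.9  11.8 -39.5]]
[ 1.6  3.  91.9]
```

Call:
{"op": "arm_command", "data": {
  "plan": [
    {"delta_pos": [2, 3, 25], "turn": 0},
    {"delta_pos": [0, 0, 30], "turn": 0},
    {"delta_pos": [0, 0, 22], "turn": 0},
    {"delta_pos": [0, 0, 10], "turn": 0},
    {"delta_pos": [0, 0, 3], "turn": 0}
  ]
}}

```text
clock: 24.08
eef_pos: [0.4878, -0.1462, 0.0415]
tcp_rot: [0.906, 0.424, -0.0, 0.0]
contact_force: [0.3, -0.4, 0.4]
width: 0.0001
```

Call:
{"op": "arm_command", "data": {
  "plan": [
    {"delta_pos": [0, 0, 2], "turn": 0},
    {"delta_pos": [0, 0, 1], "turn": 0},
    {"delta_pos": [0, 0, 1], "turn": 0},
    {"delta_pos": [0, 0, 1], "turn": 0},
    {"delta_pos": [0, 0, 1], "turn": 0}
  ]
}}

```text
clock: 24.7
eef_pos: [0.488, -0.1461, 0.0356]
tcp_rot: [0.906, 0.424, 0.0, 0.0]
contact_force: [-0.3, -0.5, 2.2]
width: 0.0
```

Call:
{"op": "arm_command", "data": {
  "plan": [
    {"delta_pos": [0, 0, 1], "turn": 0},
    {"delta_pos": [0, 0, 1], "turn": 0},
    {"delta_pos": [0, 0, 1], "turn": 0},
    {"delta_pos": [0, 0, 0], "turn": 0},
    {"delta_pos": [0, 0, 0], "turn": 0}
  ]
}}

```text
clock: 25.32
eef_pos: [0.488, -0.1462, 0.0326]
tcp_rot: [0.906, 0.424, 0.0, 0.0]
contact_force: [1.0, 1.4, 4.4]
width: -0.0
```

Call:
{"op": "arm_command", "data": {
  "plan": [
    {"delta_pos": [0, 0, 1], "turn": 0},
    {"delta_pos": [0, 0, 1], "turn": 0},
    {"delta_pos": [0, 0, 1], "turn": 0},
    {"delta_pos": [0, 0, 0], "turn": 0},
    {"delta_pos": [0, 0, 0], "turn": 0}
  ]
}}

```text
clock: 25.95
eef_pos: [0.4882, -0.1462, 0.0311]
tcp_rot: [0.906, 0.423, 0.001, -0.001]
contact_force: [-9.1, 3.5, 30.7]
width: 0.0002
```

Force jumped past 5 N to 31 N with the travel stopped, so the button is fully down. Retreating.

Call:
{"op": "arm_command", "data": {
  "plan": [
    {"delta_pos": [0, 0, -3], "turn": 0},
    {"delta_pos": [0, 0, -5], "turn": 0},
    {"delta_pos": [0, 0, -15], "turn": 0},
    {"delta_pos": [0, 0, -35], "turn": 0},
    {"delta_pos": [0, 0, -45], "turn": 0}
  ]
}}

```text
clock: 26.58
eef_pos: [0.4864, -0.1464, 0.1332]
tcp_rot: [0.906, 0.423, -0.001, -0.0]
contact_force: [0.5, 0.8, -0.0]
width: -0.0002
```

Call:
{"op": "arm_command", "data": {
  "plan": [
    {"delta_pos": [0, 0, -40], "turn": 0},
    {"delta_pos": [0, 0, 0], "turn": 0},
    {"delta_pos": [0, 0, 0], "turn": 0},
    {"delta_pos": [0, 0, 0], "turn": 0},
    {"delta_pos": [0, 0, 0], "turn": 0}
  ]
}}

```text
clock: 27.2
eef_pos: [0.4871, -0.1462, 0.1716]
tcp_rot: [0.906, 0.423, -0.001, -0.0]
contact_force: [0.4, -0.2, 0.2]
width: 0.0003
```

Run:
```python
from h import *
s=r.observe(); print(s["eef_pos"].round(4),s["clock"],s["contact_force"].round(2),s["joint_vel"].round(3))
im,d,c,T=look("wrist","z0"); P=cloud(d,c,T); m=np.hypot(P[...,0]-.488,P[...,1]+.146)<.01; print("button z",np.median(P[m][:,2]).round(4))
im,d,c,T=look("scene","z1"); P=cloud(d,c,T); m=(np.hypot(P[...,0]-.54,P[...,1]-.109)<.02)&(P[...,2]>.12); print("brass knob",P[m].mean(0).round(3),P[m][:,2].max())
im,d,c,T=look("top","z2"); cv2.imwrite("pics/z.png",np.vstack([cv2.resize(im[120:280,180:480],(600,320)),cv2.resize(cv2.imread("pics/z1.png")[120:300,150:530],(600,280))]))
P=cloud(d,c,T); a=cv2.imread("pics/top0.png"); 
for n,(x,y,w,h) in dict(wrench=(325,140,22,62),gauge=(228,155,42,30),jar=(390,160,32,30),steel=(434,202,26,24)).items(): print(n,"mean abs diff",np.abs(im[y:y+h,x:x+w].astype(int)-a[y:y+h,x:x+w]).mean().round(1))
```

```text
[ 0.4871 -0.1462  0.1716] 27.2 [ 0.41 -0.16  0.18] [-0.001 -0.001  0.002 -0.006 -0.    -0.    -0.001]
button z 0.2514
brass knob [0.545 0.107 0.132] 0.13872537188347145
wrench mean abs diff 6.4
gauge mean abs diff 6.0
jar mean abs diff 5.8
steel mean abs diff 5.8
```

View pics/z.png

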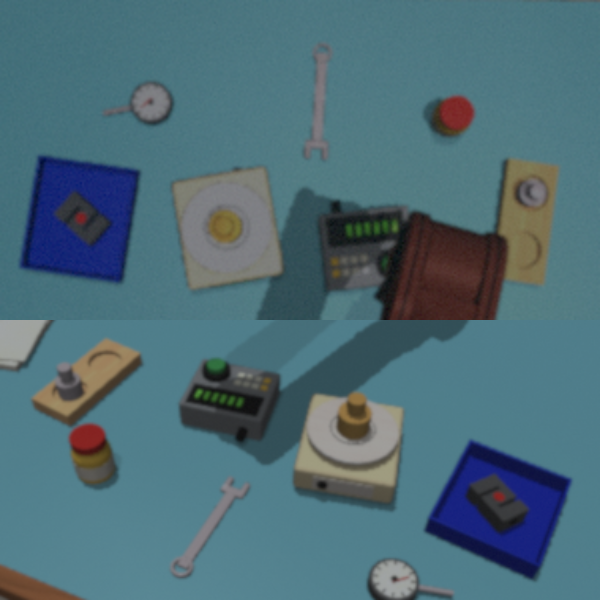

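Final picture: cell flat inside the tray, brass upright inside the ring, the green button visible, other items in place. One last check of the button's height (that probe had caught the gripper), then sign-off.

Run:
```python
from h import *
c,T=cam("wrist"); im=cv2.imread("pics/z0.png"); P=cloud(np.load("pics/z0.npy"),c,T); m=(np.hypot(P[...,0]-.488,P[...,1]+.146)<.01)&(P[...,2]<.1); z=np.median(P[m][:,2]) if m.sum() else 0; print("button z",z,m.sum())
if z>.069: print(workorder.sign_off())
```

```text
button z 0.07210291059107155 423
the job is handed in; nothing more can be done
None
```

The job is done and handed in at about 27 s of the 72 s allowed; sign-off gave no verdict.

- **Load cell:** it lies flat in the blue tray, with its top at about 0.034–0.036 m.
- **Brass weight:** it stands upright on the pan, about 1.5 mm from the pan and ring centre (8 mm allowed). The pan settled at about 0.0715 m, a sink of about 10.5 mm and well short of bottoming out.
- **Green button:** I pressed it to its stop. The force rose from 4.4 N to 31 N as travel ended, so the last push was harder than the 5 N needed. It came back up to 0.072 m; it was 0.071 m before the press.
- **Bystanders:** the wrench, dial gauge, jar and steel weight show no shift between the first and last top views.

**Disagreements:**
- **TCP offset:** the fingertips really sit about 38 mm behind the reported TCP, unlike the description. My first grasp closed on air above the cell and moved nothing. I measured the offset with two cameras and used it from then on.
- **Button check:** the first height check after the press read 0.25 m because it caught the gripper. I repeated it with the gripper filtered out.

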